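# Index the dental cast and clamp it with the pump lever

## Task

Lift the red sprung plunger knob, swing the round head that carries the yellow dental cast until the plunger is over the green-ringed hole, and let the plunger drop fully home there. Then pump the yellow lever until the jaw's black pad meets the cast and is pushed about half-way back on its green stem, never so far that the pad bottoms out and cracks the cast. Finish while holding the lever down like that with the robot; leave the bottle, the green cast and the blue bowl alone.

Things in the scene. Friction and masses are not known exactly. Their poses are not given: they have to be found in the camera images.
- fixture: Fixed clamp fixture: grey plate 12 mm thick, x -125 to 190, y -60 to 110 mm in its frame, with blue housing (x -100 to -40 mm, 43 wide, top 104 mm over the bench) and turning head. Origin on the bench under the bar. x runs along the bar from housing to head, y to the side of the green-ringed hole, z up. In it: head axis x 90, y 0; hole x 90, y 85; lever pivot x -70, y 0, z 92 mm.
- head_axis (a point): Point on the vertical axis of the turning head, on its upper face, 26 mm above the bench. The head is an aluminium disc 94 mm across with a 30 mm wide arm, 100 mm long from the axis, that carries the plunger.
- head_joint (a joint): Head angle, rad, growing anticlockwise from above. 0: working place, plunger over the green-ringed hole. Starts between -1.25 and -0.75 with the pin down in a long black arc slot that ends at -0.72, so it must be lifted to pass. At angle q the plunger is at x = 90 - 85 sin q, y = 85 cos q mm in the fixture's frame. Stops -1.30, 0.25. Light friction, about 1 N at the plunger.
- knob (a point): Middle of the red round plunger knob (24 mm across, 22 mm high): 59 mm above the bench when home, 85 mm from the head axis. Below it a sleeve 18 mm across ends 44 mm, and the head's arm 26 mm, above the bench.
- plunger (a joint): Lift of the plunger, m. 0: fully home, down in a hole or slot. 0.008: the 8 mm pin rides on top of the plate. 0.020: upper stop. A spring pulls it down with 3 N (home) to 5.4 N (at the stop); let go over the green-ringed hole (10 mm wide, so within about 2 mm) it drops home by itself.
- head: Turning head with the yellow stone dental cast screwed on it: cast 64 x 60 mm, from 26 to 56 mm above the bench plus small teeth. Origin on the head axis, 12 mm above the bench; it turns with the head. The cast's flat heel, 30 mm from the axis, faces the clamp pad when the head is at 0. It cracks when pressed with more than 27 N.
- bar (a joint): Advance of the toothed clamp bar towards the head, m: 0 fully back, stop 0.078. Starts 0.006 to 0.032. With the head at 0 the free pad touches the cast at 0.060. Friction of about 6 N keeps the free bar where it is, but the pad spring pushes it back when the lever is let up, so the clamping lasts only while the lever is held down.
- pad_joint (a joint): How far the black pad has been pushed back on its green stem, m: 0 free, 0.012 bottomed out. Its spring is 2.5 N per mm, so 0.006 (half-way) is a clamping force of 15 N.
- cast_heel (a point): Middle of the cast's flat heel, which the pad is to press, 46 mm above the bench.
- pad: Black rubber pad of the jaw, 20 mm across, 5 mm thick, its middle 46 mm above the bench. Origin in the middle of the front face that meets the cast.
- pad_front (a point): Middle of the front face of the black pad.
- lever_joint (a joint): Angle of the yellow pump lever, rad: 0 raised (rest), 0.51 fully down (from 0.30 rad above level to 0.21 below). Pressing advances the bar 0.041 m per rad by a pawl on 9 mm teeth, after up to 9 mm of lost motion; a full stroke gives 18 mm (the first 9 to 18), at most 20. Let up, it springs back and the bar stays.
- lever: Yellow pump lever with its paddle, 48 mm along the lever, 42 mm wide, 10 mm thick, its middle 80 mm from the pivot on the side away from the cast. Pressed from above: takes about 4 N with the pad free and about 0.5 N more per N of clamping (less when held still). Origin at the lever's pivot.
- paddle_top (a point): Middle of the paddle's upper face: 120 mm above the bench at rest, 80 mm when fully down; it slides about 3 mm along the bar as it goes down.
- bottle: Amber bottle, 44 mm across, 85 mm high, standing beside the fixture. Bystander. Origin under its middle.
- spare_cast: Green stone cast, 64 x 60 mm, 37 mm high. Bystander. Origin under its middle.
- mixing_bowl: Small blue bowl, 72 mm across, 42 mm high. Bystander. Origin under its middle.

How it is judged:
By the outcome, as a careful person would: the job done as asked, in the order asked, and still so for the second after the job is handed in, while the arm keeps its last pose, push and grip.
It also fails if it takes over 64 s, if anything falls off the work surface, if the arm or the gripper's body presses on something with over 40 N, if the wrist force passes 120 N, or if a joint passes its speed limit or range.

## Robot

A 6-joint arm with a two-finger parallel gripper is mounted at the origin on the work surface. World frame = base frame: x ahead of the robot, y to its left, z up, the work surface at z = 0. Lengths are in m, angles in rad, forces in N, time in s.
With the tool pointing down it reaches from about 0.325 to 0.9 m from the base axis. Payload 3.5 kg.
Tool frame: the origin (TCP) lies between the finger pads; the fingertips stand 19 mm ahead of it and the grasp point (between the pads) is the TCP; x points along the fingers, y is the direction in which the jaws open and shut, and the axes are right-handed (so a half turn about x gives the same grasp; the last joint's range is limited). The gripper opens to 85 mm and grips with 20 to 120 N. Pads are 22 mm wide; open, the fingers measure 114 mm over their backs; the gripper's body (76 mm by 85 mm) begins 54 mm behind the grasp point. The pads swing forward as they close: fully open they stand 13 mm farther back than shut.
Start: joints at [-1.288, 0.276, -0.026, 1.268, 0, 1.467], TCP at [0.235, -0.579, 0.25] pointing down, gripper open.
Joint ranges: [-3.12, 3.12], [-0.85, 1.88], [-1.08, 1.24], [-1.95, 2.15], [-1.57, 1.53], [-3.14, 3.14]. Speed limits (rad/s): [2.57, 2.57, 3.14, 3.14, 3.14, 3.14].

## Interface

Orientations are given as a unit quaternion [x, y, z, w].
In Python, from rig import env gives the robot as it stands. The module is installed in compiled form; this text tells all that it offers.
- The arm moves only by the tool arm_command, never from a script. Its argument "motion" is a list of rows, each an object of numbers: "x", "y", "z": the shift along the tool's x, y, z in mm; "rx", "ry", "rz": the turn, a rotation vector about the tool's x, y, z in degrees. A call has 1 to 5 rows; each row shifts and turns the pose as measured when the row begins, along the tool's axes as they then stand; what a row does not reach is not made up. A row lasts 1/12 s, in which the tool goes at most 41.7 mm and 7.16 degrees, less where a joint would pass 70% of its speed; a pose out of reach is approached as far as the arm can. A call is refused whole if a number of a shift passes 41.7 or a number of a turn 7.16, either way. A call with a gripper value outside its range is refused whole. "fingers" is the closure, from 0 (fully open) to 1 (shut), set as the call begins (left out, the last holds). The fingers move at their own pace and stop on an object; the grip force is fixed at half the most. Time passes only in rows, so rows that do not move let the fingers close. It gives the time, the measured TCP pose, the force and the opening at its end, in the units of the state.
- env.get_state(): the state, without advancing time (a new reading comes with each control period).
- env.capture(name): name is "scene" or "top" or "wrist"; returns a dict with "pixels" (480x640x3 uint8, red, green, blue), "K" (3x3 intrinsics, pixels), "pose" (4x4, takes a point from camera to world coordinates); the wrist camera has in their place "hand_eye" (4x4, takes a point from camera to tool coordinates, whose origin is the TCP and whose axes are the tool frame's). Camera axes: x right, y down, z forward; pixel columns grow to the right and rows downward; lengths in m; the calibration is good to about 2 mm. A picture is of the moment at which its call begins: read the wrist's pose just before it. There is no depth.
- env.job_done(): hands the job in, once; it reports no verdict.
The state is a dict: "time_s": time; "joint_positions": joint angles; "joint_vel": joint speeds; "tau": joint torques, N m; "tool_pos": TCP position; "tcp_rot": TCP orientation; "force": force on the tool from outside, world axes, zero at the start; "ft_torque": the same for the moment, N m; "finger_gap": opening from 0.0 (shut) to 1.0 (fully open).
Only numpy, scipy, OpenCV 4.12 (cv2) and the standard library are available. Lean on these libraries where they do the work, as an engineer would, in place of code of your own. Each camera call takes 0.05 s, during which the arm holds its last target. There are 200 camera calls.

## Working session

There is one attempt and no reset: what is moved stays moved. The work goes in short steps, Python scripts to look and compute and a tool call to move; the robot and the scene stay as the last step left them, time stands still between calls to the robot, and variables do not carry over. Pictures are saved under pics/ and viewed, about 8 in all and at most 12, crops included, and the job is handed in when it is done.

Besides the shell and the picture viewer there is one more tool, called after "Emit:" as a command line: name --argument value ..., lists and objects as JSON in quotes. arm_command: Moves the arm, as the interface text tells. Its arguments: {"type":"object","properties":{"motion":{"type":"array"},"fingers":{"type":"number"}},"required":["motion"]}

```bash
mkdir -p pics; cat > h.py <<'E'
import numpy as np, cv2
from rig import env
from scipy.spatial.transform import Rotation as R
def snap(name,out):
    s=env.get_state(); c=env.capture(name)
    im=c["pixels"][:,:,::-1].copy()
    cv2.imwrite(f"pics/{out}.png",im)
    if name=="wrist":
        T=np.eye(4);T[:3,:3]=R.from_quat(s["tcp_rot"]).as_matrix();T[:3,3]=s["tool_pos"]
        P=T@c["hand_eye"]
    else: P=c["pose"]
    np.savez(f"pics/{out}.npz",K=c["K"],P=P)
    return im
def ray(out,u,v,z):
    d=np.load(f"pics/{out}.npz");K,P=d["K"],d["P"]
    r=P[:3,:3]@np.linalg.inv(K)@[u,v,1]; o=P[:3,3]
    return o+r*(z-o[2])/r[2]
def proj(out,p):
    d=np.load(f"pics/{out}.npz");K,P=d["K"],d["P"]
    q=K@(P[:3,:3].T@(np.array(p)-P[:3,3])); return q[:2]/q[2]
E
python3 - <<'E'
from h import *
snap("top","t0");snap("scene","s0")
s=env.get_state();print(s["tool_pos"],R.from_quat(s["tcp_rot"]).as_matrix().round(3),s["time_s"])
E
```

```text
[ 0.2349842  -0.57839325  0.24925167] [[-0.001  0.376 -0.926]
 [ 0.002 -0.926 -0.376]
 [-1.    -0.002 -0.   ]] 0.1
```

View pics/t0.png

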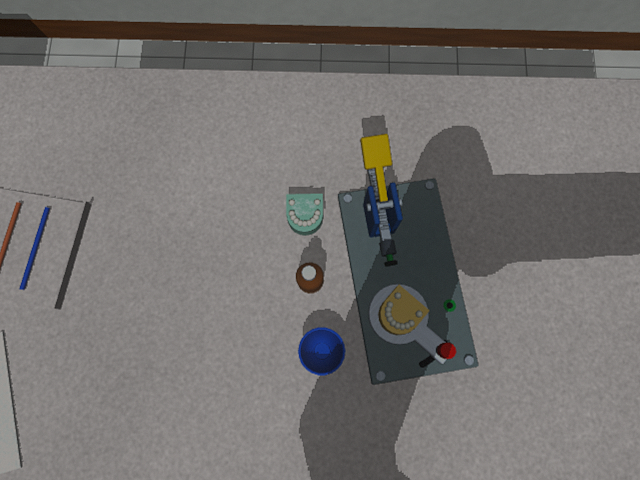

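View pics/s0.png

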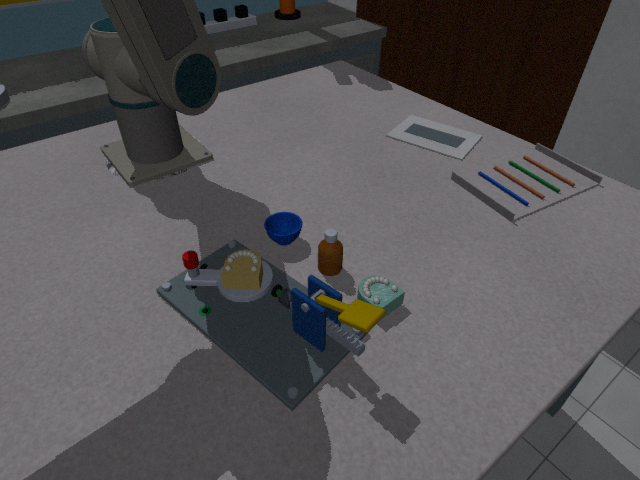

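The top picture shows the plate corners near (339,191), (436,179), (477,366) and (372,384). The green hole is at (450,305), the knob at (447,351), the head at about (399,314) and the paddle at (376,151). The scene view shows the same layout.

```bash
python3 - <<'E'
from h import *
m=1e-3
pts=[((339,191),(-125,-60)),((436,179),(-125,110)),((477,366),(190,110)),((372,384),(190,-60)),((450,305),(90,85))]
W=np.array([ray("t0",*p,0.012)[:2] for p,_ in pts]);F=np.array([f for _,f in pts])*m
# rigid fit
w=np.array([1,1,1,1,4.]);w/=w.sum()
cW=w@W;cF=w@F;H=(F-cF).T@(w[:,None]*(W-cW));a=np.arctan2(H[0,1]-H[1,0],H[0,0]+H[1,1])
Rm=np.array([[np.cos(a),-np.sin(a)],[np.sin(a),np.cos(a)]]);t=cW-Rm@cF
print(W.round(4),"\nang",np.degrees(a),"t",t,"\nres",((F@Rm.T+t)-W).round(4))
for n,f in dict(axis=(90,0),hole=(90,85),paddle=(-150,0),piv=(-70,0)).items(): print(n,(Rm@(np.array(f)*m)+t).round(4))
k=ray("t0",447,351,0.070);print("knob",k)
kf=Rm.T@(k[:2]-t)/m;print("knobF",kf,"q",np.arctan2(-(kf[0]-90),kf[1]),"r",np.hypot(kf[0]-90,kf[1]))
print("paddle",ray("t0",376,151,.12),"bottle",ray("t0",309,272,.085),"bowl",ray("t0",322,351,.042),"gcast",ray("t0",305,212,.037))
np.savez("fix.npz",a=a,t=t)
print(np.load("pics/t0.npz")["P"].round(3))
E
```

```text
[[ 0.719   0.0444]
 [ 0.7445 -0.1195]
 [ 0.4391 -0.1757]
 [ 0.408  -0.0124]
 [ 0.5326 -0.1366]] 
ang -169.6356253490663 t [ 0.60546808 -0.03608972] 
res [[-0.0014  0.001 ]
 [ 0.0037 -0.0023]
 [-0.0007 -0.0028]
 [-0.0002  0.0012]
 [-0.0003  0.0007]]
axis [ 0.5169 -0.0523]
hole [ 0.5322 -0.1359]
paddle [ 0.753  -0.0091]
piv [ 0.6743 -0.0235]
knob [ 0.46057145 -0.11549306  0.07      ]
knobF [156.81769399  52.03975681] q -0.9090966452854488 r 84.69203339070526
paddle [ 0.74685872 -0.00667306  0.12      ] bottle [0.5688041  0.08792728 0.085     ] bowl [0.45580428 0.06595675 0.042     ] gcast [0.67380552 0.09924469 0.037     ]
[[ 0.026 -0.975  0.22   0.459]
 [-1.    -0.025  0.005  0.063]
 [ 0.    -0.221 -0.975  0.799]
 [ 0.     0.     0.     1.   ]]
```

Emit:
arm_command --motion '[{"y":-23,"z":-25.5,"x":3},{"y":-23,"z":-25.5,"x":3},{"y":-23,"z":-25.5,"x":3},{"y":-23,"z":-25.5,"x":3},{"y":-23,"z":-25.5,"x":3}]' --fingers 0.3

```text
invalid input at $.motion[0]: expected keys x, y, z, rx, ry, rz
```

Emit:
arm_command --motion '[{"y":-23,"z":-25.5,"x":4},{"y":-23,"z":-25.5,"x":4},{"y":-23,"z":-25.5,"x":4},{"y":-23,"z":-25.5,"x":4},{"y":-23,"z":-25.5,"x":4}]'

```text
invalid input at $.motion[0]: expected keys x, y, z, rx, ry, rz
```

Emit:
arm_command --motion '[{"y":-23,"z":-25.5,"x":4},{"rx":-6.5},{"rx":-6.5},{"rx":-6.5},{"rx":-6.5}]'

```text
invalid input at $.motion[0]: expected keys x, y, z, rx, ry, rz
```

```bash
cat >> h.py <<'E'
def go(target,yaw=None):
    s=env.get_state();M=R.from_quat(s["tcp_rot"]).as_matrix();p=np.array(s["tool_pos"])
    print("t",round(s["time_s"],2),"tcp",p.round(4),"F",np.round(s["force"],1),"gap",round(s["finger_gap"],3),"yaw",np.degrees(np.arctan2(M[1,1],M[0,1])).round(1),"tilt",M[:,0].round(3))
    if target is not None: print("tool mm",(M.T@(np.array(target)-p)*1e3).round(1))
E
python3 -c "
from h import *
go((.4606,-.1155,.12))"
```

```text
t 0.1 tcp [ 0.235  -0.5784  0.2493] F [ 0.  -0.   0.3] gap 0.999 yaw -67.9 tilt [-0.001  0.002 -1.   ]
tool mm [ 130.  -343.7 -383.2]
```

Emit:
arm_command --motion '[{"x":3,"y":-23,"z":-25.5,"rx":0,"ry":0,"rz":0},{"x":3,"y":-23,"z":-25.5,"rx":0,"ry":0,"rz":0},{"x":3,"y":-23,"z":-25.5,"rx":0,"ry":0,"rz":0},{"x":3,"y":-23,"z":-25.5,"rx":0,"ry":0,"rz":0},{"x":3,"y":-23,"z":-25.5,"rx":0,"ry":0,"rz":0}]' --fingers 0.3

```text
time_s: 0.52
tool_pos: [0.3092, -0.425, 0.2307]
tcp_rot: [-0.694, -0.132, 0.695, -0.132]
force: [0.6, 0.2, -0.6]
finger_gap: 0.698
```

Emit:
arm_command --motion '[{"x":4,"y":-23,"z":-25.5,"rx":0,"ry":0,"rz":0},{"x":4,"y":-23,"z":-25.5,"rx":0,"ry":0,"rz":0},{"x":4,"y":-23,"z":-25.5,"rx":0,"ry":0,"rz":0},{"x":4,"y":-23,"z":-25.5,"rx":0,"ry":0,"rz":0},{"x":4,"y":-23,"z":-25.5,"rx":0,"ry":0,"rz":0}]'

```text
time_s: 0.93
tool_pos: [0.3865, -0.2622, 0.2078]
tcp_rot: [-0.694, -0.132, 0.696, -0.13]
force: [0.3, 0.8, -0.1]
finger_gap: 0.703
```

Emit:
arm_command --motion '[{"x":4,"y":-23,"z":-25.5,"rx":0,"ry":0,"rz":0},{"x":0,"y":0,"z":0,"rx":-6.5,"ry":0,"rz":0},{"x":0,"y":0,"z":0,"rx":-6.5,"ry":0,"rz":0},{"x":0,"y":0,"z":0,"rx":-6.5,"ry":0,"rz":0},{"x":0,"y":0,"z":0,"rx":-6.5,"ry":0,"rz":0}]'

```text
time_s: 1.35
tool_pos: [0.402, -0.2192, 0.2001]
tcp_rot: [-0.642, -0.298, 0.644, -0.289]
force: [-0.7, -0.0, 0.3]
finger_gap: 0.7
```

```bash
python3 -c "
from h import *
go((.4606,-.1155,.12))"
```

```text
t 1.35 tcp [ 0.402  -0.2192  0.2001] F [-0.7 -0.   0.3] gap 0.7 yaw -40.9 tilt [-0.009  0.01  -1.   ]
tool mm [  80.7  -22.5 -116.6]
```

Emit:
arm_command --motion '[{"x":8,"y":-6,"z":-32,"rx":0,"ry":0,"rz":0},{"x":8,"y":-6,"z":-32,"rx":0,"ry":0,"rz":0},{"x":8,"y":-6,"z":-32,"rx":0,"ry":0,"rz":0},{"x":8,"y":-5,"z":-22,"rx":0,"ry":0,"rz":0},{"x":0,"y":0,"z":0,"rx":0,"ry":0,"rz":0}]' --fingers 0.3

```text
time_s: 1.77
tool_pos: [0.4626, -0.1119, 0.1665]
tcp_rot: [-0.642, -0.298, 0.645, -0.29]
force: [-0.3, -0.1, -0.1]
finger_gap: 0.704
```

```bash
python3 -c "
from h import *
go((.4606,-.1155,.12));snap('wrist','w0');print(proj('w0',(.4606,-.1155,.07)),proj('w0',(.5322,-.1359,.012)))"
```

```text
t 1.77 tcp [ 0.4626 -0.1119  0.1665] F [-0.3 -0.1 -0.1] gap 0.704 yaw -40.9 tilt [-0.009  0.009 -1.   ]
tool mm [46.5  1.4  4.1]
[313.14786001 250.50971259] [409.64489044 180.074799  ]
```

View pics/w0.png

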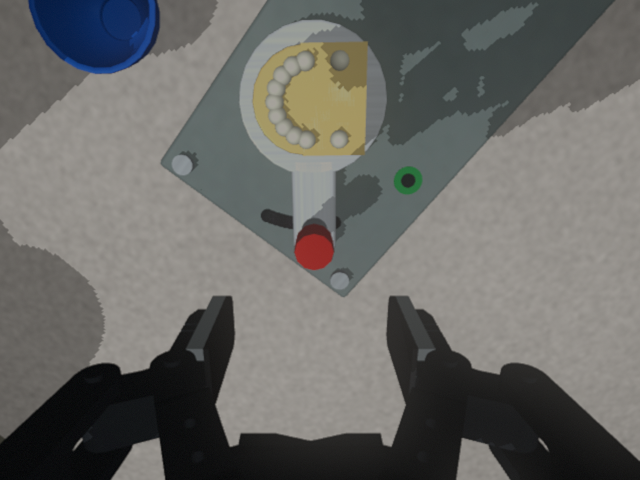

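The wrist picture shows the knob at (314,251) and the hole at (408,180). Both are within a millimetre or two of where I predicted. I'll descend and grip.

Emit:
arm_command --motion '[{"x":30,"y":1.5,"z":4,"rx":0,"ry":0,"rz":0},{"x":30,"y":0,"z":0,"rx":0,"ry":0,"rz":0},{"x":25,"y":0,"z":0,"rx":0,"ry":0,"rz":0},{"x":15,"y":0,"z":0,"rx":0,"ry":0,"rz":0},{"x":5,"y":0,"z":0,"rx":0,"ry":0,"rz":0}]'

```text
time_s: 2.23
tool_pos: [0.4625, -0.1209, 0.0624]
tcp_rot: [-0.643, -0.294, 0.643, -0.293]
force: [-0.8, 0.1, 0.3]
finger_gap: 0.702
```

```bash
python3 -c "
from h import *
go((.4606,-.1155,.060))"
```

```text
t 2.23 tcp [ 0.4625 -0.1209  0.0624] F [-0.8  0.1  0.3] gap 0.702 yaw -40.9 tilt [-0.001  0.002 -1.   ]
tool mm [ 2.4 -5.  -2.8]
```

Emit:
arm_command --motion '[{"x":2,"y":-5,"z":-3,"rx":0,"ry":0,"rz":0},{"x":0,"y":0,"z":0,"rx":0,"ry":0,"rz":0}]'

```text
time_s: 2.4
tool_pos: [0.4586, -0.116, 0.0593]
tcp_rot: [-0.642, -0.294, 0.645, -0.291]
force: [0.1, -0.0, 0.6]
finger_gap: 0.697
```

Emit:
arm_command --motion '[{"x":0,"y":0,"z":0,"rx":0,"ry":0,"rz":0},{"x":0,"y":0,"z":0,"rx":0,"ry":0,"rz":0},{"x":0,"y":0,"z":0,"rx":0,"ry":0,"rz":0},{"x":0,"y":0,"z":0,"rx":0,"ry":0,"rz":0},{"x":0,"y":0,"z":0,"rx":0,"ry":0,"rz":0}]' --fingers 1

```text
time_s: 2.82
tool_pos: [0.4603, -0.1173, 0.0629]
tcp_rot: [-0.644, -0.293, 0.644, -0.293]
force: [0.4, -1.1, -3.4]
finger_gap: 0.258
```

Emit:
arm_command --motion '[{"x":-7,"y":0,"z":0,"rx":0,"ry":0,"rz":0},{"x":-6,"y":0,"z":0,"rx":0,"ry":0,"rz":0},{"x":0,"y":0,"z":0,"rx":0,"ry":0,"rz":0}]'

```text
time_s: 3.07
tool_pos: [0.4602, -0.1171, 0.0766]
tcp_rot: [-0.644, -0.293, 0.644, -0.292]
force: [0.4, -0.1, -4.5]
finger_gap: 0.257
```

```bash
python3 -c "
from h import *
go((.4606,-.1155,.060))
print(ray('w0',314,251,.07),ray('w0',408,180,.012))"
```

```text
t 3.07 tcp [ 0.4602 -0.1171  0.0766] F [ 0.4 -0.1 -4.5] gap 0.257 yaw -41.1 tilt [-0.001  0.    -1.   ]
tool mm [16.6 -0.7 -1.5]
[ 0.46078135 -0.11606292  0.07      ] [ 0.53135636 -0.13510482  0.012     ]
```

Emit:
arm_command --motion '[{"x":0,"y":6,"z":-0.2,"rx":-4,"ry":0,"rz":0},{"x":0,"y":6,"z":-0.2,"rx":-4,"ry":0,"rz":0},{"x":0,"y":6,"z":-0.2,"rx":-4,"ry":0,"rz":0},{"x":0,"y":6,"z":-0.2,"rx":-4,"ry":0,"rz":0},{"x":0,"y":0,"z":0,"rx":0,"ry":0,"rz":0}]'

```text
time_s: 3.48
tool_pos: [0.4813, -0.1301, 0.0772]
tcp_rot: [0.595, 0.383, -0.594, 0.383]
force: [-0.7, 0.1, -4.5]
finger_gap: 0.255
```

```bash
cat >> h.py <<'E'
def swing():
    f=np.load("fix.npz");a=f["a"];t=f["t"];p=np.array(env.get_state()["tool_pos"])[:2]
    Rm=np.array([[np.cos(a),-np.sin(a)],[np.sin(a),np.cos(a)]]);k=Rm.T@(p-t)*1e3
    q=np.arctan2(90-k[0],k[1]);r=np.hypot(k[0]-90,k[1])
    print("q deg",np.degrees(q).round(2),"r",r.round(2),"tangent yaw",(np.degrees(a)+180+np.degrees(q)).round(1))
E
python3 -c "
from h import *
go((.5318,-.1355,.0766));swing()"
```

```text
t 3.48 tcp [ 0.4813 -0.1301  0.0772] F [-0.7  0.1 -4.5] gap 0.255 yaw -24.5 tilt [ 0.002  0.001 -1.   ]
tool mm [  0.7  48.2 -15.9]
q deg -34.95 r 85.53 tangent yaw -24.6
```

Emit:
arm_command --motion '[{"x":0,"y":7.4,"z":-0.3,"rx":-5,"ry":0,"rz":0},{"x":0,"y":7.4,"z":-0.3,"rx":-5,"ry":0,"rz":0},{"x":0,"y":7.4,"z":-0.3,"rx":-5,"ry":0,"rz":0},{"x":0,"y":7.4,"z":-0.3,"rx":-5,"ry":0,"rz":0},{"x":0,"y":7.4,"z":-0.3,"rx":-5,"ry":0,"rz":0}]'

```text
time_s: 3.9
tool_pos: [0.5173, -0.1368, 0.0767]
tcp_rot: [0.498, 0.504, -0.495, 0.503]
force: [1.0, 0.8, -5.1]
finger_gap: 0.254
```

Emit:
arm_command --motion '[{"x":0,"y":7.4,"z":-0.3,"rx":-5,"ry":0,"rz":0},{"x":0,"y":0,"z":0,"rx":0,"ry":0,"rz":0}]'

```text
time_s: 4.07
tool_pos: [0.5257, -0.1361, 0.0765]
tcp_rot: [0.475, 0.526, -0.471, 0.525]
force: [1.0, -0.7, -5.6]
finger_gap: 0.258
```

```bash
python3 -c "
from h import *
go((.5318,-.1355,.0766));swing()"
```

```text
t 4.07 tcp [ 0.5257 -0.1361  0.0765] F [ 1.  -0.7 -5.6] gap 0.258 yaw 6.0 tilt [ 0.003  0.004 -1.   ]
tool mm [-0.1  6.1  0.1]
q deg -4.39 r 84.24 tangent yaw 6.0
```

Emit:
arm_command --motion '[{"x":0,"y":6,"z":-0.2,"rx":-4,"ry":0,"rz":0},{"x":0,"y":0,"z":0,"rx":0,"ry":0,"rz":0},{"x":0,"y":0,"z":0,"rx":0,"ry":0,"rz":0}]'

```text
time_s: 4.32
tool_pos: [0.5307, -0.1353, 0.076]
tcp_rot: [0.458, 0.54, -0.456, 0.539]
force: [1.2, -0.1, -4.7]
finger_gap: 0.256
```

```bash
python3 -c "
from h import *
go((.5318,-.1355,.0766));swing()"
```

```text
t 4.32 tcp [ 0.5307 -0.1353  0.076 ] F [ 1.2 -0.1 -4.7] gap 0.256 yaw 9.5 tilt [ 0.001  0.003 -1.   ]
tool mm [-0.6  1.1  0.4]
q deg -0.95 r 84.12 tangent yaw 9.4
```

Emit:
arm_command --motion '[{"x":0,"y":1.5,"z":0,"rx":-0.7,"ry":0,"rz":0},{"x":5,"y":0,"z":0,"rx":0,"ry":0,"rz":0},{"x":4,"y":0,"z":0,"rx":0,"ry":0,"rz":0},{"x":3,"y":0,"z":0,"rx":0,"ry":0,"rz":0},{"x":0,"y":0,"z":0,"rx":0,"ry":0,"rz":0}]'

```text
time_s: 4.73
tool_pos: [0.531, -0.1352, 0.0633]
tcp_rot: [0.456, 0.541, -0.455, 0.541]
force: [1.8, 0.2, -3.8]
finger_gap: 0.257
```

```bash
python3 -c "
from h import *
go((.5318,-.1355,.0766));swing()"
```

```text
t 4.73 tcp [ 0.531  -0.1352  0.0633] F [ 1.8  0.2 -3.8] gap 0.257 yaw 9.8 tilt [ 0.001  0.002 -1.   ]
tool mm [-13.3   0.8   0.4]
q deg -0.74 r 84.12 tangent yaw 9.6
```

The downward pull is still there below the plate level, so the pin has entered the hole. I'll release.

Emit:
arm_command --motion '[{"x":0,"y":0,"z":0,"rx":0,"ry":0,"rz":0},{"x":0,"y":0,"z":0,"rx":0,"ry":0,"rz":0},{"x":0,"y":0,"z":0,"rx":0,"ry":0,"rz":0},{"x":0,"y":0,"z":0,"rx":0,"ry":0,"rz":0}]' --fingers 0.3

```text
time_s: 5.07
tool_pos: [0.5314, -0.1356, 0.0648]
tcp_rot: [0.457, 0.54, -0.455, 0.541]
force: [0.3, 0.1, -1.1]
finger_gap: 0.702
```

Emit:
arm_command --motion '[{"x":-20,"y":0,"z":0,"rx":0,"ry":0,"rz":0},{"x":-35,"y":0,"z":0,"rx":0,"ry":0,"rz":0},{"x":-35,"y":0,"z":0,"rx":0,"ry":0,"rz":0},{"x":-35,"y":0,"z":0,"rx":0,"ry":0,"rz":0},{"x":0,"y":0,"z":0,"rx":0,"ry":0,"rz":0}]'

```text
time_s: 5.48
tool_pos: [0.5288, -0.135, 0.1936]
tcp_rot: [0.456, 0.543, -0.456, 0.539]
force: [1.5, -0.7, 0.8]
finger_gap: 0.704
```

```bash
python3 -c "
from h import *
go((.753,-.0091,.18))
w=snap('wrist','w1');s=snap('scene','s1')
c=cv2.resize(s[200:380,140:420],None,fx=2.85,fy=2.85,interpolation=cv2.INTER_CUBIC)
cv2.imwrite('pics/s1c.png',c)
for z in(.070,.078):print(proj('w1',(.5318,-.1355,z)),proj('s1',(.5318,-.1355,z)),proj('s0',(.4608,-.1161,z)))"
```

```text
t 5.48 tcp [ 0.5288 -0.135   0.1936] F [ 1.5 -0.7  0.8] gap 0.704 yaw 9.8 tilt [-0.004  0.004 -1.   ]
tool mm [ 13.2 242.3 -86. ]
[314.91947091 232.08619353] [198.25134313 284.95221222] [189.54981185 253.65150129]
[315.01482329 235.94520934] [197.33837041 281.24568227] [188.63986789 249.98678254]
```

View pics/s1c.png

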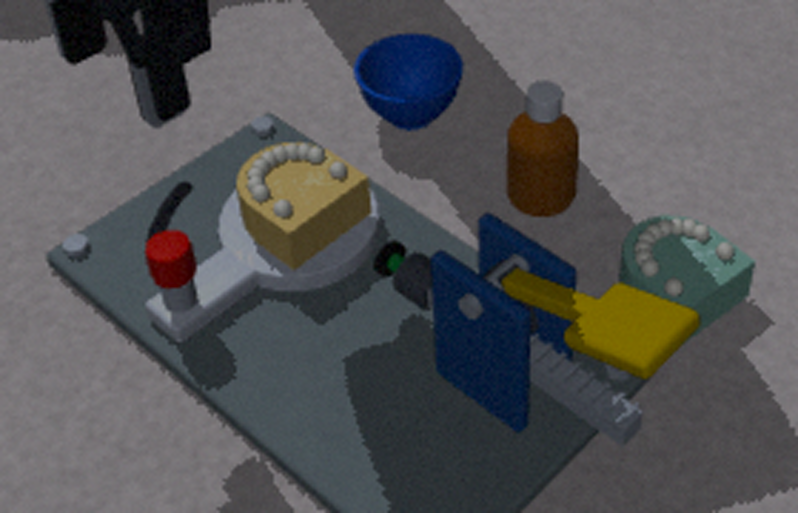

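View pics/w1.png

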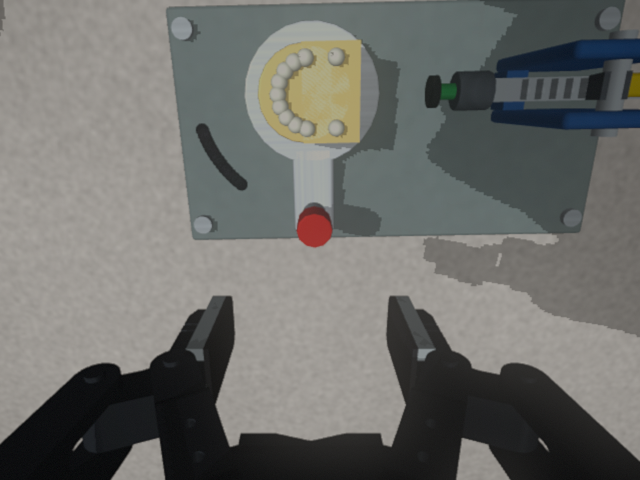

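Scene crop: the knob's top is at crop (168,243), which is full-image (199,285). The prediction for fully home is (198,285), against (197,281) if the pin were riding on the plate. So it is home, and the cast heel faces the pad. The wrist picture shows the heel edge at (361,91) and the pad front at (426,91). Next I go over the paddle.

Emit:
arm_command --motion '[{"x":-2,"y":30,"z":-10.5,"rx":0,"ry":0,"rz":0},{"x":-2,"y":30,"z":-10.5,"rx":0,"ry":0,"rz":0},{"x":0,"y":30,"z":-10.5,"rx":0,"ry":0,"rz":0},{"x":0,"y":30,"z":-10.5,"rx":0,"ry":0,"rz":0},{"x":0,"y":30,"z":-10.5,"rx":0,"ry":0,"rz":0}]' --fingers 1

```text
time_s: 6.0
tool_pos: [0.6587, -0.0557, 0.1832]
tcp_rot: [0.454, 0.548, -0.462, 0.529]
force: [0.4, -0.3, -0.2]
finger_gap: 0.008
```

Emit:
arm_command --motion '[{"x":0,"y":30,"z":-10.5,"rx":0,"ry":0,"rz":0},{"x":0,"y":30,"z":-10.5,"rx":0,"ry":0,"rz":0},{"x":0,"y":25,"z":-10.5,"rx":0,"ry":0,"rz":0},{"x":0,"y":0,"z":0,"rx":0,"ry":0,"rz":0}]'

```text
time_s: 6.33
tool_pos: [0.7409, -0.0047, 0.1707]
tcp_rot: [0.451, 0.552, -0.463, 0.527]
force: [0.9, 0.0, 1.3]
finger_gap: 0.001
```

```bash
python3 -c "
from h import *
go((.750,-.0085,.150))
a=ray('w1',361,91,.056);b=ray('w1',426,91,.050)
print('gap mm',np.linalg.norm((a-b)[:2])*1e3, 'bar', 60-np.linalg.norm((a-b)[:2])*1e3)
print(env.get_state()['joint_positions'])"
```

```text
t 6.33 tcp [ 0.7409 -0.0047  0.1707] F [0.9 0.  1.3] gap 0.001 yaw 9.5 tilt [-0.038  0.011 -0.999]
tool mm [20.3  9.1  5.6]
gap mm 41.902643940313226 bar 18.097356059686774
[-0.09633071  0.54972077  0.2044213   1.2642923   0.00759681  1.30909068]
```

Emit:
arm_command --motion '[{"x":5,"y":9,"z":5.5,"rx":0,"ry":-1,"rz":2},{"x":10,"y":0,"z":0,"rx":0,"ry":0,"rz":0},{"x":10,"y":0,"z":0,"rx":0,"ry":0,"rz":0}]'

```text
time_s: 6.58
tool_pos: [0.7502, -0.007, 0.1397]
tcp_rot: [0.455, 0.541, -0.457, 0.539]
force: [0.6, 0.6, 2.1]
finger_gap: 0.001
```

Emit:
arm_command --motion '[{"x":6,"y":0,"z":0,"rx":0,"ry":0,"rz":0},{"x":6,"y":0,"z":0,"rx":0,"ry":0,"rz":0},{"x":6,"y":0,"z":0,"rx":0,"ry":0,"rz":0}]'

```text
time_s: 6.83
tool_pos: [0.7506, -0.0069, 0.1201]
tcp_rot: [0.457, 0.541, -0.456, 0.539]
force: [1.3, 1.7, 5.8]
finger_gap: 0.002
```

```bash
python3 -c "
from h import *
go((.750,-.0085,.100))"
```

```text
t 6.83 tcp [ 0.7506 -0.0069  0.1201] F [1.3 1.7 5.8] gap 0.002 yaw 9.6 tilt [-0.002  0.003 -1.   ]
tool mm [20.1 -0.8  1.6]
```

Emit:
arm_command --motion '[{"x":6,"y":0,"z":0,"rx":0,"ry":0,"rz":0},{"x":6,"y":0,"z":0,"rx":0,"ry":0,"rz":0},{"x":5,"y":0,"z":0,"rx":0,"ry":0,"rz":0}]'

```text
time_s: 7.08
tool_pos: [0.7509, -0.0069, 0.1063]
tcp_rot: [0.459, 0.541, -0.455, 0.539]
force: [-1.3, 1.3, 8.1]
finger_gap: -0.002
```

Emit:
arm_command --motion '[{"x":2,"y":0,"z":0,"rx":0,"ry":0,"rz":0}]'

```text
time_s: 7.17
tool_pos: [0.7508, -0.0069, 0.105]
tcp_rot: [0.459, 0.541, -0.455, 0.539]
force: [-0.4, 1.4, 7.7]
finger_gap: -0.001
```

Emit:
arm_command --motion '[{"x":2,"y":0,"z":0,"rx":0,"ry":0,"rz":0}]'

```text
time_s: 7.25
tool_pos: [0.7507, -0.007, 0.1043]
tcp_rot: [0.46, 0.54, -0.454, 0.539]
force: [-0.6, 1.3, 8.2]
finger_gap: 0.003
```

```bash
python3 -c "
from h import *
go((.750,-.0085,.100))
s=snap('scene','s2')
cv2.imwrite('pics/s2c.png',cv2.resize(s[230:380,200:400],None,fx=4,fy=4,interpolation=cv2.INTER_CUBIC))"
```

```text
t 7.25 tcp [ 0.7507 -0.007   0.1043] F [-0.6  1.3  8.2] gap 0.003 yaw 9.5 tilt [ 0.003  0.008 -1.   ]
tool mm [ 4.3 -0.9  1.4]
```

View pics/s2c.png

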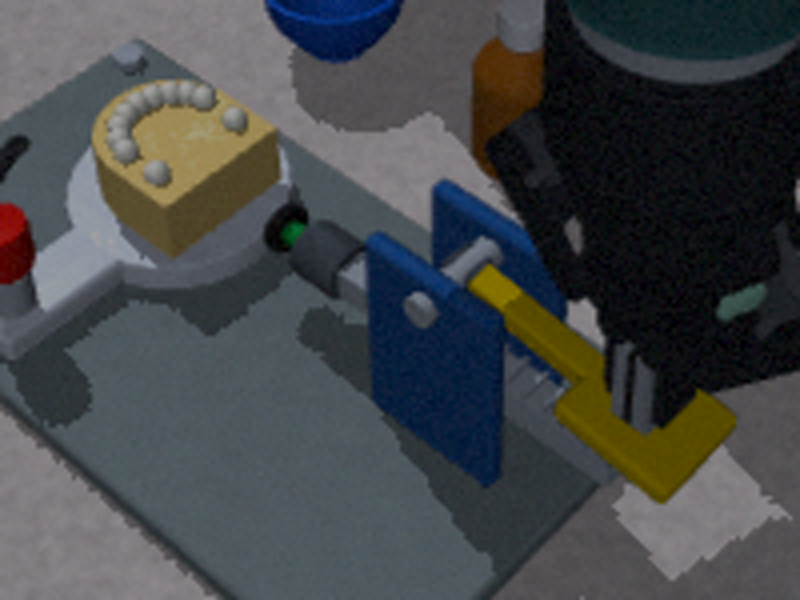

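The lever is going down and the bar has advanced: the pad is now at about full-image (272,287). I'll finish the stroke.

Emit:
arm_command --motion '[{"x":5,"y":0,"z":0,"rx":0,"ry":0,"rz":0},{"x":5,"y":0,"z":0,"rx":0,"ry":0,"rz":0}]'

```text
time_s: 7.47
tool_pos: [0.7504, -0.0071, 0.1]
tcp_rot: [0.461, 0.54, -0.454, 0.539]
force: [-7.4, 2.2, 25.2]
finger_gap: 0.002
```

```bash
cat >> h.py <<'E'
def pad(out):
    f=np.load("fix.npz");a=f["a"];t=f["t"];Rm=np.array([[np.cos(a),-np.sin(a)],[np.sin(a),np.cos(a)]])
    for b in (10,20,30,40,50,60): 
        p=Rm@np.array([b*1e-3,0])+t; print("pad front bar",b,proj(out,[*p,.046]).round(1))
E
python3 -c "
from h import *
go((.750,-.0085,.100)); pad('s2')"
```

```text
t 7.47 tcp [ 0.7504 -0.0071  0.1   ] F [-7.4  2.2 25.2] gap 0.002 yaw 9.4 tilt [ 0.005  0.009 -1.   ]
tool mm [-0.  -0.6  1.3]
pad front bar 10 [277.6 291.5]
pad front bar 20 [273.1 288.3]
pad front bar 30 [268.7 285.1]
pad front bar 40 [264.4 281.9]
pad front bar 50 [260.1 278.8]
pad front bar 60 [255.9 275.8]
```

Emit:
arm_command --motion '[{"x":-12,"y":0,"z":0,"rx":0,"ry":0,"rz":0},{"x":-12,"y":0,"z":0,"rx":0,"ry":0,"rz":0},{"x":-12,"y":0,"z":0,"rx":0,"ry":0,"rz":0},{"x":-10,"y":0,"z":0,"rx":0,"ry":0,"rz":0},{"x":0,"y":0,"z":0,"rx":0,"ry":0,"rz":0}]'

```text
time_s: 7.88
tool_pos: [0.7464, -0.009, 0.1493]
tcp_rot: [0.461, 0.541, -0.455, 0.537]
force: [-0.0, -0.0, 0.7]
finger_gap: -0.001
```

```bash
python3 -c "
from h import *
go((.750,-.0085,.138))
s=snap('scene','s3')
cv2.imwrite('pics/s3c.png',cv2.resize(s[255:315,220:300],None,fx=10,fy=10,interpolation=cv2.INTER_CUBIC))"
```

```text
t 7.88 tcp [ 0.7464 -0.009   0.1493] F [-0.  -0.   0.7] gap -0.001 yaw 9.3 tilt [ 0.001  0.01  -1.   ]
tool mm [11.3  3.6  0.2]
```

View pics/s3c.png

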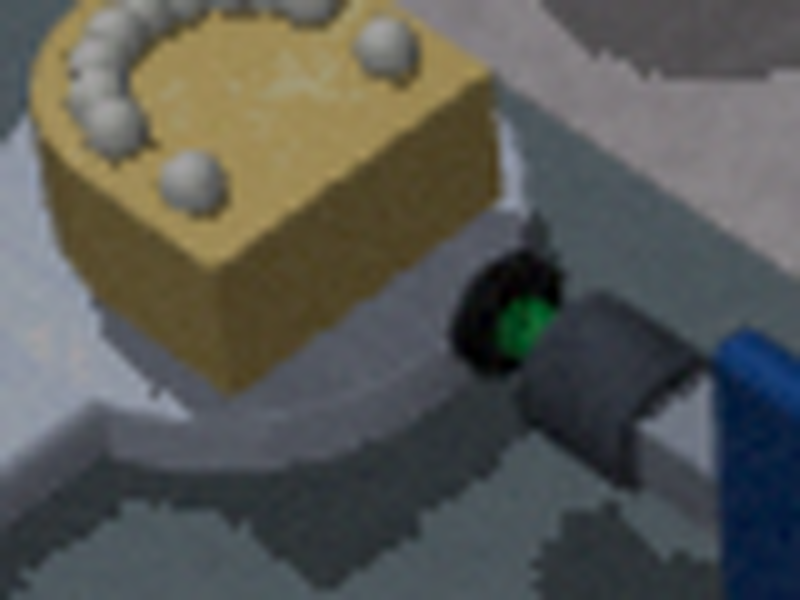

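The pad front sits at about full-image (269,285), so the bar is at about 29 mm. Stroke 2:

Emit:
arm_command --motion '[{"x":9,"y":4,"z":0,"rx":0,"ry":0,"rz":0},{"x":8,"y":0,"z":0,"rx":0,"ry":0,"rz":0},{"x":8,"y":0,"z":0,"rx":0,"ry":0,"rz":0},{"x":8,"y":0,"z":0,"rx":0,"ry":0,"rz":0},{"x":8,"y":0,"z":0,"rx":0,"ry":0,"rz":0}]'

```text
time_s: 8.35
tool_pos: [0.7548, -0.0077, 0.1075]
tcp_rot: [0.463, 0.539, -0.453, 0.539]
force: [-3.4, -1.2, 7.6]
finger_gap: -0.002
```

Emit:
arm_command --motion '[{"x":6,"y":0,"z":0,"rx":0,"ry":0,"rz":0},{"x":5,"y":0,"z":0,"rx":0,"ry":0,"rz":0}]'

```text
time_s: 8.52
tool_pos: [0.7542, -0.0079, 0.0987]
tcp_rot: [0.462, 0.539, -0.454, 0.539]
force: [-14.5, 0.9, 44.7]
finger_gap: 0.001
```

Emit:
arm_command --motion '[{"x":4,"y":0,"z":0,"rx":0,"ry":0,"rz":0}]'

```text
time_s: 8.6
tool_pos: [0.7542, -0.0079, 0.0991]
tcp_rot: [0.462, 0.539, -0.454, 0.539]
force: [-10.7, 0.4, 27.0]
finger_gap: 0.001
```

```bash
python3 -c "
from h import *
go((.750,-.0085,.100))"
```

```text
t 8.6 tcp [ 0.7542 -0.0079  0.0991] F [-10.7   0.4  27. ] gap 0.001 yaw 9.3 tilt [ 0.008  0.009 -1.   ]
tool mm [-1.  -4.3 -0.1]
```

Emit:
arm_command --motion '[{"x":-12,"y":0,"z":0,"rx":0,"ry":0,"rz":0},{"x":-12,"y":0,"z":0,"rx":0,"ry":0,"rz":0},{"x":-12,"y":0,"z":0,"rx":0,"ry":0,"rz":0},{"x":-8,"y":0,"z":0,"rx":0,"ry":0,"rz":0},{"x":0,"y":0,"z":0,"rx":0,"ry":0,"rz":0}]'

```text
time_s: 9.02
tool_pos: [0.7513, -0.0082, 0.1413]
tcp_rot: [0.46, 0.541, -0.456, 0.537]
force: [-0.5, -0.0, 3.2]
finger_gap: -0.003
```

```bash
python3 -c "
from h import *
go((.752,-.0085,.138))
s=snap('scene','s4')
cv2.imwrite('pics/s4c.png',cv2.resize(s[255:315,220:300],None,fx=10,fy=10,interpolation=cv2.INTER_CUBIC))"
```

```text
t 9.02 tcp [ 0.7513 -0.0082  0.1413] F [-0.5 -0.   3.2] gap -0.003 yaw 9.3 tilt [ 0.     0.008 -1.   ]
tool mm [3.3 0.7 0.5]
```

View pics/s4c.png

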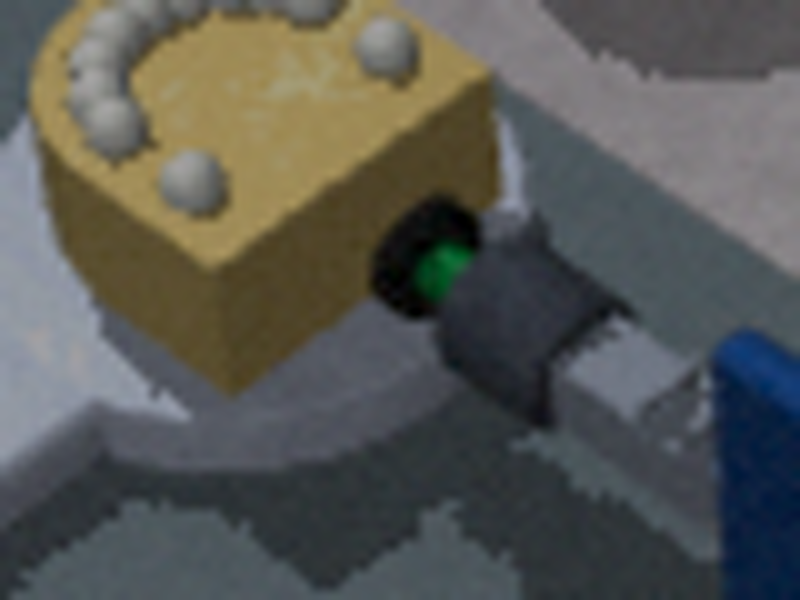

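The pad moved by (-79,-57) crop pixels, so about 18 mm, and the bar is at about 47 mm. I'll do a partial stroke next, so the final stroke ends mid-travel with margin.

Emit:
arm_command --motion '[{"x":-7,"y":0,"z":0,"rx":0,"ry":0,"rz":0},{"x":0,"y":0,"z":0,"rx":0,"ry":0,"rz":0},{"x":7,"y":1,"z":0,"rx":0,"ry":0,"rz":0},{"x":7,"y":0,"z":0,"rx":0,"ry":0,"rz":0},{"x":7,"y":0,"z":0,"rx":0,"ry":0,"rz":0}]'

```text
time_s: 9.48
tool_pos: [0.7561, -0.0074, 0.1266]
tcp_rot: [0.462, 0.539, -0.453, 0.539]
force: [0.3, 0.8, 5.6]
finger_gap: 0.001
```

Emit:
arm_command --motion '[{"x":6,"y":0,"z":0,"rx":0,"ry":0,"rz":0},{"x":5,"y":0,"z":0,"rx":0,"ry":0,"rz":0}]'

```text
time_s: 9.65
tool_pos: [0.7574, -0.0071, 0.1149]
tcp_rot: [0.463, 0.538, -0.453, 0.54]
force: [-1.2, 0.2, 6.2]
finger_gap: 0.0
```

```bash
python3 -c "
from h import *
go((.752,-.0085,.117))"
```

```text
t 9.65 tcp [ 0.7574 -0.0071  0.1149] F [-1.2  0.2  6.2] gap 0.0 yaw 9.3 tilt [ 0.011  0.01  -1.   ]
tool mm [-2.1 -5.5  0.5]
```

Emit:
arm_command --motion '[{"x":-12,"y":-2,"z":0,"rx":0,"ry":0,"rz":0.5},{"x":-12,"y":-2,"z":0,"rx":0,"ry":0,"rz":0},{"x":-7,"y":-2,"z":0,"rx":0,"ry":0,"rz":0},{"x":0,"y":0,"z":0,"rx":0,"ry":0,"rz":0}]'

```text
time_s: 9.98
tool_pos: [0.749, -0.0083, 0.1441]
tcp_rot: [0.464, 0.538, -0.451, 0.54]
force: [0.1, 0.1, 0.4]
finger_gap: 0.002
```

```bash
python3 -c "
from h import *
go((.752,-.0085,.138))
s=snap('scene','s5')
cv2.imwrite('pics/s5c.png',cv2.resize(s[255:315,220:300],None,fx=10,fy=10,interpolation=cv2.INTER_CUBIC))
a=cv2.imread('pics/s4.png');t=cv2.resize
# shift of pad/stem patch between s4 and s5
A=cv2.resize(a[270:300,255:285],None,fx=8,fy=8,interpolation=cv2.INTER_CUBIC)
B=cv2.resize(s[255:315,240:300],None,fx=8,fy=8,interpolation=cv2.INTER_CUBIC)
r=cv2.matchTemplate(B,A,cv2.TM_CCOEFF_NORMED);_,v,_,l=cv2.minMaxLoc(r);print(v,240+l[0]/8-255,255+l[1]/8-270)"
```

```text
t 9.98 tcp [ 0.749  -0.0083  0.1441] F [0.1 0.1 0.4] gap 0.002 yaw 9.3 tilt [ 0.015  0.012 -1.   ]
tool mm [6.2 2.9 0.8]
0.7159606218338013 -4.75 -3.375
```

View pics/s5c.png

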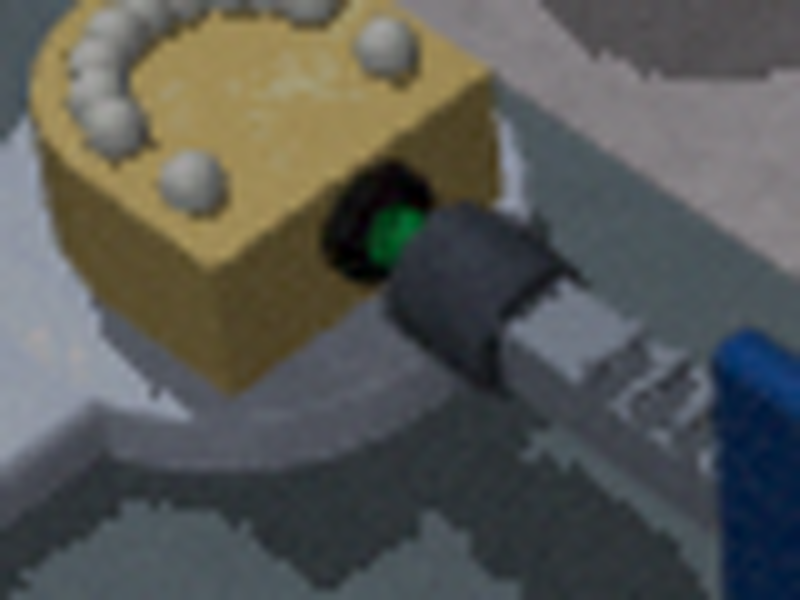

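The template shift is (-4.75,-3.4) px, so about 11 mm. The bar is at about 58 mm with the pad just short of the cast. On the final stroke I'll feel for the force.

Emit:
arm_command --motion '[{"x":7,"y":1,"z":0,"rx":0,"ry":0,"rz":0},{"x":6,"y":0,"z":0,"rx":0,"ry":0,"rz":0}]'

```text
time_s: 10.2
tool_pos: [0.7521, -0.0078, 0.1331]
tcp_rot: [0.466, 0.536, -0.449, 0.542]
force: [1.4, 0.3, 5.7]
finger_gap: 0.006
```

Emit:
arm_command --motion '[{"x":4,"y":0,"z":0,"rx":0,"ry":0,"rz":0}]'

```text
time_s: 10.28
tool_pos: [0.7531, -0.0076, 0.1293]
tcp_rot: [0.466, 0.536, -0.449, 0.542]
force: [0.2, 0.4, 5.0]
finger_gap: -0.0
```

Emit:
arm_command --motion '[{"x":3,"y":-0.5,"z":0,"rx":0,"ry":0,"rz":0}]'

```text
time_s: 10.37
tool_pos: [0.7536, -0.0075, 0.1266]
tcp_rot: [0.467, 0.535, -0.448, 0.543]
force: [-0.4, 0.1, 6.7]
finger_gap: -0.001
```

Emit:
arm_command --motion '[{"x":3,"y":-0.5,"z":0,"rx":0,"ry":0,"rz":0}]'

```text
time_s: 10.45
tool_pos: [0.7539, -0.0074, 0.1242]
tcp_rot: [0.467, 0.535, -0.448, 0.543]
force: [-0.3, -0.4, 8.0]
finger_gap: -0.004
```

Emit:
arm_command --motion '[{"x":3,"y":-0.5,"z":0,"rx":0,"ry":0,"rz":0}]'

```text
time_s: 10.53
tool_pos: [0.7543, -0.0073, 0.1219]
tcp_rot: [0.467, 0.535, -0.447, 0.544]
force: [-1.4, 1.4, 9.0]
finger_gap: 0.0
```

```bash
python3 -c "
from h import *
go((.752,-.0085,.118))
s=snap('scene','s6')
cv2.imwrite('pics/s6c.png',cv2.resize(s[255:315,220:300],None,fx=10,fy=10,interpolation=cv2.INTER_CUBIC))
a=cv2.imread('pics/s5.png')
# collar patch (rigid with bar): full px x 259-277,y 275-295
f=lambda i:cv2.resize(i,None,fx=8,fy=8,interpolation=cv2.INTER_CUBIC)
r=cv2.matchTemplate(f(s[265:303,247:287]),f(a[274:296,258:277]),cv2.TM_CCOEFF_NORMED);_,v,_,l=cv2.minMaxLoc(r);print(v,247+l[0]/8-258,265+l[1]/8-274)"
```

```text
t 10.53 tcp [ 0.7543 -0.0073  0.1219] F [-1.4  1.4  9. ] gap 0.0 yaw 9.4 tilt [ 0.028  0.013 -1.   ]
tool mm [ 3.8 -2.5  0.8]
0.8602192997932434 -1.75 -1.25
```

View pics/s6c.png

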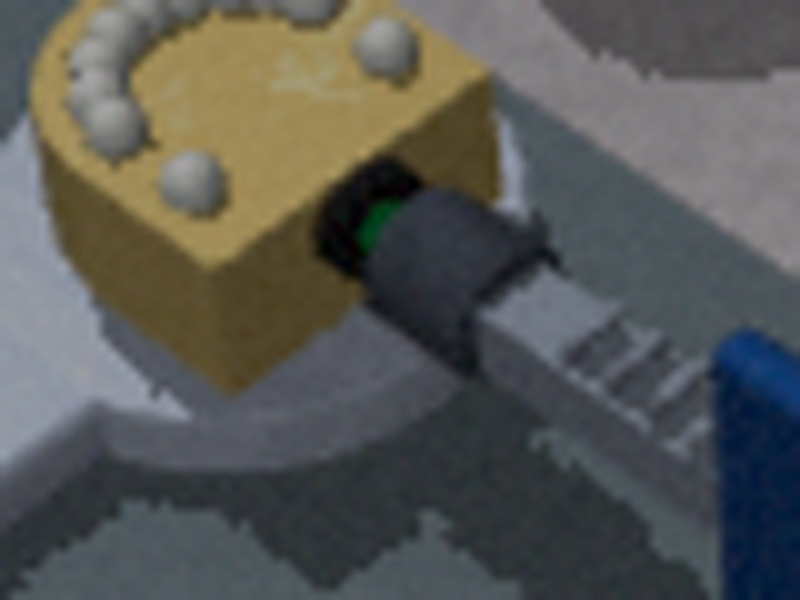

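Since the last picture the collar moved about 2.3 px (5.4 mm) and the pad about 0.8 px (1.8 mm). That puts compression at about 3.5 mm, which agrees with the force rise. About 2.5 mm more bar is needed, which is about 5 mm at the paddle.

Emit:
arm_command --motion '[{"x":3,"y":-0.5,"z":0,"rx":0,"ry":0,"rz":0}]'

```text
time_s: 10.67
tool_pos: [0.7545, -0.0073, 0.1198]
tcp_rot: [0.468, 0.534, -0.447, 0.544]
force: [-1.5, 0.6, 10.3]
finger_gap: 0.002
```

Emit:
arm_command --motion '[{"x":3,"y":-0.5,"z":0,"rx":0,"ry":0,"rz":0}]'

```text
time_s: 10.75
tool_pos: [0.7546, -0.0073, 0.118]
tcp_rot: [0.468, 0.534, -0.447, 0.545]
force: [-2.8, 1.3, 10.4]
finger_gap: -0.001
```

Emit:
arm_command --motion '[{"x":1.5,"y":0,"z":0,"rx":0,"ry":0,"rz":0}]'

```text
time_s: 10.83
tool_pos: [0.7548, -0.0072, 0.1177]
tcp_rot: [0.468, 0.534, -0.447, 0.545]
force: [-4.6, 0.3, 10.7]
finger_gap: -0.002
```

```bash
python3 -c "
from h import *
go((.752,-.0085,.117))
s=snap('scene','s7')
f=lambda i:cv2.resize(i,None,fx=10,fy=10,interpolation=cv2.INTER_CUBIC)
cv2.imwrite('pics/s7c.png',f(s[255:315,220:300]))
for n in('s5','s6'):
  a=cv2.imread(f'pics/{n}.png')
  # toothed bar+collar rear
  r=cv2.matchTemplate(f(s[265:310,245:291]),f(a[277:300,262:280]),cv2.TM_CCOEFF_NORMED);_,v,_,l=cv2.minMaxLoc(r);print(n,v,245+l[0]/10-262,265+l[1]/10-277)
go(None)"
```

```text
t 10.83 tcp [ 0.7548 -0.0072  0.1177] F [-4.6  0.3 10.7] gap -0.002 yaw 9.4 tilt [ 0.032  0.013 -0.999]
tool mm [ 0.6 -3.   0.8]
s5 0.8685135841369629 -2.8000000000000114 -1.8000000000000114
s6 0.9609827995300293 -0.6000000000000227 -0.5
t 10.88 tcp [ 0.7547 -0.0072  0.1177] F [-2.8  0.9 10.8] gap -0.001 yaw 9.4 tilt [ 0.032  0.013 -0.999]
```

View pics/s7c.png

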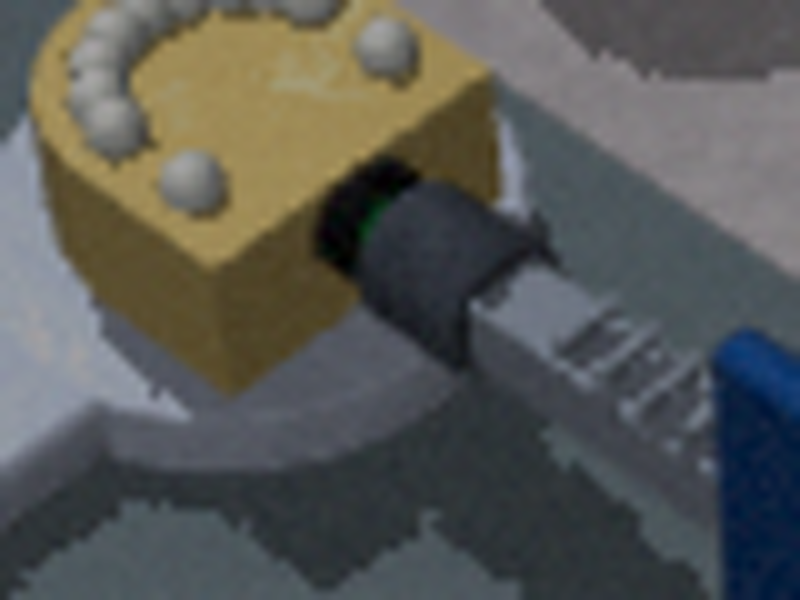

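Relative to the free state in s5, the collar-to-pad gap has shrunk by about 2.3 px. That is about 5.5 mm, and the lever travel since contact gives about 5.6 mm. One small nudge, then I'll check that it holds.

Emit:
arm_command --motion '[{"x":2,"y":0,"z":0,"rx":0,"ry":0,"rz":0}]'

```text
time_s: 10.97
tool_pos: [0.7548, -0.0072, 0.1173]
tcp_rot: [0.468, 0.533, -0.447, 0.545]
force: [-4.0, -0.0, 11.7]
finger_gap: -0.001
```

```bash
python3 -c "
from h import *
for i in range(4): snap('scene','s8')
go(None)
f=lambda i:cv2.resize(i,None,fx=10,fy=10,interpolation=cv2.INTER_CUBIC)
s=cv2.imread('pics/s8.png');a=cv2.imread('pics/s7.png')
r=cv2.matchTemplate(f(s[265:310,245:291]),f(a[277:300,262:280]),cv2.TM_CCOEFF_NORMED);_,v,_,l=cv2.minMaxLoc(r);print(v,245+l[0]/10-262,265+l[1]/10-277)
"
```

```text
t 11.17 tcp [ 0.7548 -0.0072  0.1173] F [-3.2  0.6 11.2] gap 0.002 yaw 9.4 tilt [ 0.032  0.013 -0.999]
0.9839991927146912 0.0 -0.10000000000002274
```

It holds still at 11.2 N, close to the 11.5 N expected for 15 N of clamping. Handing in.

```bash
python3 -c "
from h import *
print(env.job_done()); go(None)"
```

```text
the job is handed in; nothing more can be done
None
the job is handed in; nothing more can be done
```

The job is handed in, with the robot still holding the lever down on the clamped cast; no verdict came back.

**Plunger:** I lifted it, swung the head about 52° and released it over the green-ringed hole. The camera showed the knob within a pixel of its fully-home position, about 4 px from where it would be if the pin were riding on the plate.

**Clamp:** It took two full strokes, one partial stroke and a final stroke that I stopped part-way. The bar measured about 29, 47 and then 58 mm before the final stroke.

**Last checks:**
- **Pad compression:** the pictures and the lever travel since contact both gave about 5.5 mm, and a last nudge should have added about 0.2 mm. The target was 6 mm.
- **Lever force:** it held at 11.2 N, against the 11.5 N that 15 N of clamping should need.
- **Steadiness:** over 0.2 s the tool pose did not change and the picture shifted by no more than 0.1 px.
- **Time:** about 11 s of the 64 s.

**One mishap:** the second stroke hit the lever's end stop, and the fingertips briefly read 44.7 N. It was the fingertips rather than the arm or gripper body, and the wrist stayed well under 120 N.

**One disagreement:** before pumping, two pictures put the bar at about 14.5 and 18 mm. I therefore set the final clamping by force and relative movement, not by absolute position.

I did not touch the bottle, the green cast or the bowl.

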